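# Unclamp the carved stone from the carver's ledge and put it on display

## Task

The finished little carved stone is clamped by its foot on the wooden carving ledge. Turn the black wing knob under the ledge's nose clockwise as seen from above, until it stops, to draw the clamp jaw back; then lift the stone out and stand it upright on the low square display board, setting it down gently. Leave the knob open and do not disturb the flask, figurine or cup.

Things in the scene. Friction and masses are not known exactly. Their poses are not given: they have to be found in the camera images.
- ledge: Fixed wooden ledge, a board 200 (x) x 150 (y) x 18 mm on two side panels, upper face 120 mm above the table. Origin on the table under its centre; it may stand turned. A nose of the same board, 56 mm wide, runs on from the middle of its -y end to y = -117 mm. On top, a fixed steel fence (20 mm tall) stands on the stone's -x side.
- jaw_toe (a point): Middle of the steel clamp jaw's toe edge, on the ledge by the stone's +x side. The jaw is 25 mm tall; when clamped its toe (underside 16 mm above the ledge) lies over the stone's foot. The knob draws the jaw in the ledge's +x direction, 12.3 mm per rad.
- knob_axis (a point): On the vertical axis of the black wing knob hanging under the ledge's nose (ledge x 0, y -100 mm), 84 mm above the table, at the wing's mid-height. A round hub 38 mm across and one long wing, a bar 12 mm thick and 18 mm tall reaching 75 mm from the axis along this frame's -y, out past the nose; a short tail goes 29 mm the other way. The frame turns with the knob.
- knob_wing (a point): Part of the wing to hold or push from above: 58 mm from the knob's axis, at the bar's mid-height, 84 mm above the table and 36 mm below the ledge's upper face. Frame as knob_axis: the bar runs along y.
- knob (a joint): Knob angle, rad: 0 clamped, 1.3 fully open (end stops). Grows clockwise seen from above. The wing points along the ledge's -y at 0.65; at 0 it lies 0.65 rad to the +x side of that, at 1.3 as much to the -x side. Stiff: about 0.25 N m (some 5 N at the wing); stays where it is left.
- stone_center (a point): Centre (50 mm above its underside) of the loose pale carved stone, 0.3 to 0.55 kg, 100 mm tall, standing on the ledge: a foot 44 (x) x 64 (y) x 14 mm and on it a slab 26 mm thick (x), 56 mm wide (y), with a rounded top (sides straight up to 72 mm, broad faces flat to near the top). z up; x at the start along the ledge's x.
- display_top (a point): Centre of the upper face of the fixed dark wooden display board, 180 x 180 mm, 20 mm high, lying on the table; x and y along its sides, z up.
- flask: Bystander: dark steel flask, 64 mm across, 180 mm tall, standing; origin at the centre of its underside.
- figurine: Bystander: small white figurine, 48 mm across the base, 86 mm tall; origin at the centre of its underside.
- cup: Bystander: white cup, 70 mm across the mouth, 75 mm tall; origin at the centre of its underside.
There are look-alikes about, which are no part of the job. Leave any red look-alike of the part that bears stone_center alone.

How it is judged:
On the way:
1. the knob under the ledge is turned open (above 1.1 rad) while the stone still stands in the clamp (value of joint knob above 1.1 rad and x of stone_center in the frame of ledge between -0.02 and 0.02 m and z of stone_center in the frame of ledge below 0.178 m), for 0.2 s.
At the end, for the whole second after the job is handed in: The knob is left open (above 1.1 rad) and the stone stands upright (within 0.1 rad), at rest, on its foot on the display board, its centre within 70 mm of the board's centre along each side (value of joint knob above 1.1 rad and x of stone_center in the frame of display_top between -0.07 and 0.07 m and y of stone_center in the frame of display_top between -0.07 and 0.07 m and z of stone_center in the frame of display_top between 0.045 and 0.055 m and angle between stone_center's own z axis and vertical below 0.1 rad and linear speed of stone below 0.02 m/s); the robot touches nothing.
It fails at once if the stone is dropped or banged on the display board: it comes within 15 mm of it faster than 0.4 m/s (x of stone_center in the frame of display_top between -0.1 and 0.1 m and y of stone_center in the frame of display_top between -0.1 and 0.1 m and z of stone_center in the frame of display_top below 0.065 m and linear speed of stone above 0.4 m/s).
It fails at once if the flask is moved more than 30 mm (distance of flask from where it was at the start of the episode above 0.03 m).
It fails at once if the figurine is moved more than 30 mm (distance of figurine from where it was at the start of the episode above 0.03 m).
It fails at once if the cup is moved more than 30 mm (distance of cup from where it was at the start of the episode above 0.03 m).
It also fails if it takes over 53 s, if anything falls off the work surface, if the arm or the gripper's body presses on something with over 40 N, if the wrist force passes 120 N, or if a joint passes its speed limit or range.

## Robot

A 6-joint arm with a two-finger parallel gripper is mounted at the origin on the work surface. World frame = base frame: x ahead of the robot, y to its left, z up, the work surface at z = 0. Lengths are in m, angles in rad, forces in N, time in s.
With the tool pointing down it reaches from about 0.225 to 0.875 m from the base axis. Payload 3.4 kg.
Tool frame: the origin (TCP) lies on the mounting face of the last link; the fingertips stand 173 mm ahead of it and the grasp point (between the pads) lies 155 mm ahead of it; x points along the fingers, y is the direction in which the jaws open and shut, and the axes are right-handed (so a half turn about x gives the same grasp; the last joint's range is limited). The gripper opens to 85 mm and grips with 20 to 120 N. Pads are 22 mm wide; open, the fingers measure 114 mm over their backs; the gripper's body (76 mm by 85 mm) begins 54 mm behind the grasp point. The pads swing forward as they close: fully open they stand 13 mm farther back than shut.
Start: joints at [1.144, 0.276, 1.505, -0, 1.361, -0.121], TCP at [0.173, 0.548, 0.405] pointing down, gripper open.
Joint ranges: [-2.89, 2.89], [-0.75, 2.08], [0.22, 2.7], [-1.18, 4.32], [0.11, 2.71], [-2.7, 2.7]. Speed limits (rad/s): [2.57, 2.57, 3.14, 3.14, 3.14, 3.14].

## Interface

Orientations are given as a unit quaternion [w, x, y, z].
In Python, from rig import manip gives the robot as it stands.
- The arm moves only by the tool arm_command, never from a script. Its argument "targets" is a list of rows, each an object with "dp": the shift along the tool's x, y, z in m, a list of three; "turn": the turn, a rotation vector about the tool's x, y, z in degrees, a list of three; "grip": the opening, from -1 (shut) to 1 (fully open). In form: [{"dp": [tx, ty, tz], "turn": [wx, wy, wz], "grip": grip}, ...]. A call has 1 to 8 rows; each row shifts and turns the commanded pose from where the row before left it, along the tool's axes as they then stand; what a row does not reach is not made up. A row lasts 1/10 s, in which the tool goes at most 50 mm and 8.59 degrees, less where a joint would pass 70% of its speed; a pose out of reach is approached as far as the arm can. A call with a gripper value outside its range is refused whole. The fingers move at their own pace and stop on an object; "grip_force" is the grip in N (left out, the last holds). Time passes only in rows, so rows that do not move let the fingers close. It gives the time, the measured TCP pose, the force and the opening at its end, in the units of the state.
- manip.get_state(): the state, without advancing time (a new reading comes with each control period).
- manip.get_image(name): name is "scene" or "top"; returns the picture (384x512x3 uint8, red, green, blue); there is no depth.
- manip.calibration(name): a dict with "fx", "fy", "cx", "cy" (pixels), "R" (3x3) and "t" (3): a world point X has camera coordinates R X + t. Camera axes: x right, y down, z forward; pixel columns grow to the right and rows downward; lengths in m; the calibration is good to about 2 mm. A picture is of the moment at which its call begins. calibration takes no time and is no camera call.
- manip.sign_off(): hands the job in, once; it reports no verdict.
The state is a dict: "clock": time; "qpos": joint angles; "qd": joint speeds; "effort": joint torques, N m; "position": TCP position; "ee_rot": TCP orientation; "contact_force": force on the tool from outside, world axes, zero at the start; "moment": the same for the moment, N m; "width": finger opening in m.
Only numpy, scipy, OpenCV 4.12 (cv2) and the standard library are available. Lean on these libraries where they do the work, as an engineer would, in place of code of your own. Each camera call takes 0.05 s, during which the arm holds its last target.

## Working session

There is one attempt and no reset: what is moved stays moved. The work goes in short steps, Python scripts to look and compute and a tool call to move; the robot and the scene stay as the last step left them, time stands still between calls to the robot, and variables do not carry over. Pictures are saved under pics/ and viewed, and the job is handed in when it is done.

Besides the shell and the picture viewer there is one more tool, called as a command line: name --argument value ..., lists and objects as JSON in quotes. arm_command: Moves the arm, as the interface text tells. Its arguments: {"type":"object","properties":{"targets":{"type":"array"},"grip_force":{"type":"number"}},"required":["targets"]}

```bash
mkdir -p pics; python3 - <<'E'
from rig import manip
import cv2,json
s=manip.get_state();print(s)
for n in("scene","top"):
    im=manip.get_image(n);cv2.imwrite(f"pics/{n}0.png",im[:,:,::-1]);c=manip.calibration(n);print(n,c)
E
ls
```

```text
{'clock': 0.0, 'qpos': array([ 1.14398382e+00,  2.76619856e-01,  1.50612195e+00, -1.72254931e-05,
        1.36069333e+00, -1.20998580e-01]), 'qd': array([ 0.00138579, -0.00087659,  0.00042681, -0.00082996,  0.00129197,
       -0.00034987]), 'effort': array([ 2.44277340e-03, -4.16771364e+01, -2.45807236e+01,  3.70048883e-04,
        1.07524931e-02,  1.76168055e-05]), 'position': array([0.17303833, 0.54813411, 0.40382969]), 'ee_rot': array([ 0.69868603,  0.10707067,  0.69902697, -0.10832815]), 'contact_force': array([-0.4508244 ,  0.14225791,  0.52298266]), 'moment': array([ 0.03072967, -0.01829977, -0.05485106]), 'width': 0.08569966010674164}
scene {'fx': 347.1785228247573, 'fy': 347.1785228247573, 'cx': 257.5963415895298, 'cy': 193.48402616060176, 'R': array([[ 0.42178741,  0.90666213, -0.00769202],
       [ 0.46246541, -0.22242469, -0.85828492],
       [-0.77988532,  0.35845648, -0.51311581]]), 't': array([-0.21511774, -0.1901098 ,  1.67947732])}
top {'fx': 421.3902883299703, 'fy': 421.3902883299703, 'cx': 252.63436563149088, 'cy': 189.38763913256574, 'R': array([[ 0.00223438, -0.99995294,  0.00944092],
       [-0.98211351, -0.00397183, -0.18824789],
       [ 0.18827653, -0.00885143, -0.98207617]]), 't': array([-0.04723976,  0.65315735,  1.51420915])}
pics
```

View pics/scene0.png

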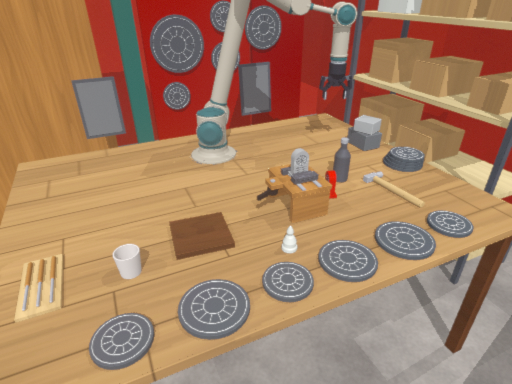

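View pics/top0.png

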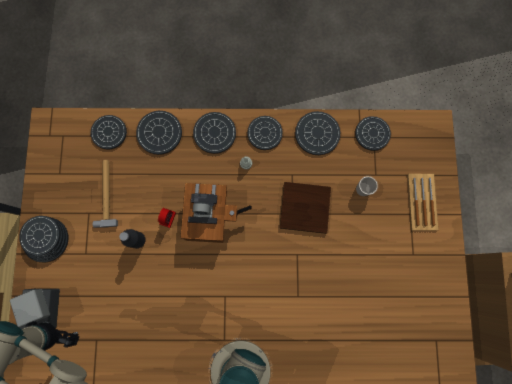

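```bash
python3 - <<'E'
import cv2,numpy as np
t=cv2.imread("pics/top0.png");s=cv2.imread("pics/scene0.png")
cv2.imwrite("pics/tc.png",cv2.resize(t[165:260,150:350],None,fx=4,fy=4,interpolation=cv2.INTER_CUBIC))
cv2.imwrite("pics/sc.png",cv2.resize(s[130:260,230:380],None,fx=4,fy=4,interpolation=cv2.INTER_CUBIC))
E
```

```text
(no output)
```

View pics/tc.png

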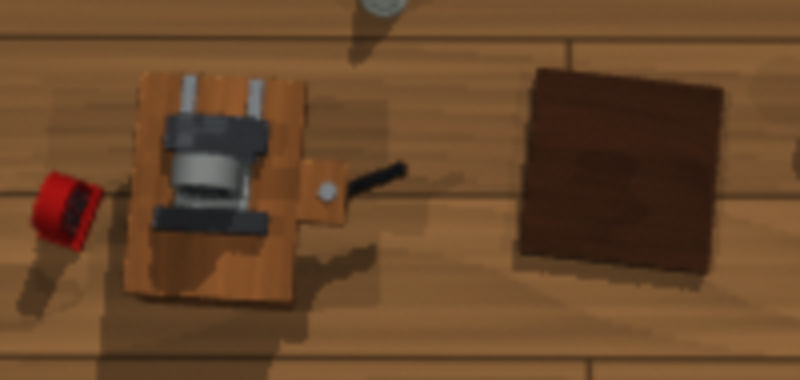

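View pics/sc.png

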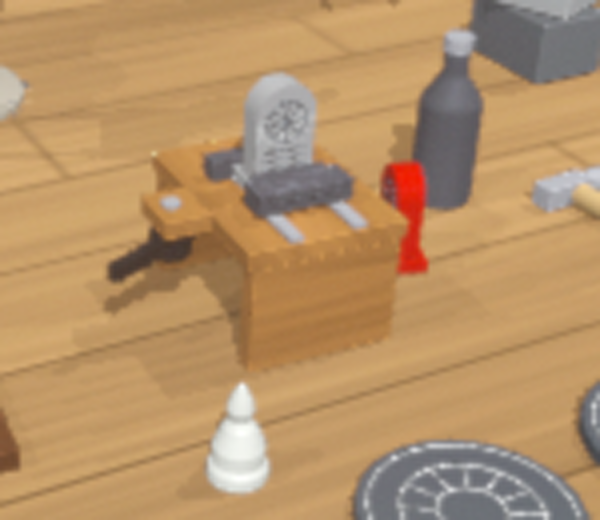

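Top view: the pale stone stands in the clamp at (203,206) with the knob's wing reaching right to (251,208). The look-alike is the red stone at (165,217), standing on the table beside the ledge. I choose the pale stone, since the close crops show it between the fence and the jaw.

```bash
cat > h.py <<'E'
import numpy as np,cv2
from rig import manip
def ray(n,px,z):
    c=manip.calibration(n);R=c["R"];C=-R.T@c["t"]
    d=R.T@np.array([(px[0]-c["cx"])/c["fx"],(px[1]-c["cy"])/c["fy"],1]);return C+d*(z-C[2])/d[2]
def proj(n,X):
    c=manip.calibration(n);p=c["R"]@np.asarray(X)+c["t"];return np.array([c["fx"]*p[0]/p[2]+c["cx"],c["fy"]*p[1]/p[2]+c["cy"]])
E
python3 - <<'E'
from h import *
off=np.array([150,165])
f=lambda p:(np.array(p)+.5)/4-.5+off
P=[ray("top",f(p),.12)[:2] for p in [(140,73),(306,83),(293,301),(125,291)]]
print("ledge corners",np.round(P,4))
TL,TR,BR,BL=P
print("ctr",np.mean(P,0),"ex ang",np.arctan2(*((TL-BL)+(TR-BR))[::-1]),"ey",np.arctan2(*((TL-TR)+(BL-BR))[::-1])-np.pi/2, np.linalg.norm(TL-BL),np.linalg.norm(TL-TR))
print("bolt",ray("top",f((328,190)),.123)); print("wingtip", ray("top",f((402,170)),.093))
q=lambda p:(np.array(p)+.5)/4-.5+np.array([230,130])
print("scene corners: near-right, left, near",ray("scene",q((404,228)),.12),ray("scene",q((155,152)),.12),ray("scene",q((245,260)),.12),"bolt",ray("scene",q((171,202)),.123))
# board
im=cv2.imread("pics/top0.png");m=((im.max(2)<75)&(im[:,:,2]>im[:,:,0].astype(int)+12)).astype(np.uint8)
m[:175]=0;m[240:]=0;m[:,:270]=0;m[:,340:]=0
c=max(cv2.findContours(m,0,2)[0],key=cv2.contourArea);print(cv2.contourArea(c))
h=cv2.convexHull(c)[:,0].astype(float)
W=np.array([ray("top",p,.02)[:2] for p in h],np.float32)
print("board",cv2.minAreaRect(W))
# figurine, cup, flask bases approx
for n,p in [("fig",(246,166)),("cup",(368,190)),("red",(165,222))]: print(n,ray("top",p,.0))
print("fig sc",ray("scene",(289,248),0),"flask",ray("scene",(342,178),0),"cup",ray("scene",(130,274),0),"red",ray("scene",(333,196),0))
# stone top crop
print("stone topface centre",ray("top",f((205,168)),.22), ray("top",f((207,157)),.2))
print("jaw toe edge", ray("top",f((216,152)),.145))
E
```

```text
ledge corners [[0.6652 0.2007]
 [0.6566 0.051 ]
 [0.4609 0.0596]
 [0.4693 0.2075]]
ctr [0.56298641 0.1296839 ] ex ang -0.03949897940197288 ey -0.05675509816669799 0.1960055064083995 0.14996693360514984
bolt [0.55903259 0.02987819 0.123     ]
wingtip [ 0.58168166 -0.0359365   0.093     ]
scene corners: near-right, left, near [0.67677823 0.19233961 0.12      ] [0.45988036 0.06829925 0.12      ] [0.66443826 0.04723373 0.12      ] bolt [0.55693292 0.03530689 0.123     ]
2172.0
board ((0.5931064486503601, -0.24584484100341797), (0.1861647218465805, 0.18342198431491852), 83.37837219238281)
fig [ 0.75878548 -0.01945364  0.        ]
cup [ 0.6646257  -0.49578861  0.        ]
red [0.53679782 0.28936115 0.        ]
fig sc [ 0.7694493 -0.0134869  0.       ] flask [0.46802485 0.41155487 0.        ] cup [ 0.6752656  -0.47515217  0.        ] red [0.57223655 0.29149512 0.        ]
stone topface centre [0.56392043 0.12845691 0.22      ] [0.5763056  0.12930286 0.2       ]
jaw toe edge [0.58935184 0.12777244 0.145     ]
```

```bash
python3 - <<'E'
from h import *
th=-.048;c=np.array([.5635,.1295])
ax=c+.1*np.array([np.sin(th),-np.cos(th)]);print(ax)
for k in(0,.2,.4,.65):
    a=-np.pi/2+th+.65-k;d=np.array([np.cos(a),np.sin(a)])
    p=[*(ax+.075*d),.084]
    print(k,np.round(p,3),"top crop",(proj("top",p)-[150,165]+.5)*4-.5,"scene crop",(proj("scene",p)-[230,130]+.5)*4-.5)
s=cv2.imread("pics/scene0.png");t=cv2.imread("pics/top0.png")
a=cv2.resize(s[170:215,245:290],(540,540),interpolation=cv2.INTER_CUBIC);cv2.imwrite("pics/k1.png",a)
E
```

```text
[0.55870184 0.02961518]
0 [ 0.601 -0.032  0.084] top crop [397.96029107 150.37657517] scene crop [122.22752194 283.04065414]
0.2 [ 0.588 -0.039  0.084] top crop [405.77845297 164.57376533] scene crop [107.75478665 277.52654394]
0.4 [ 0.574 -0.044  0.084] top crop [410.60709924 180.07348968] scene crop [ 95.87006346 270.69268422]
0.65 [ 0.555 -0.045  0.084] top crop [412.13606856 200.35133673] scene crop [ 85.33428803 260.80019928]
```

View pics/k1.png

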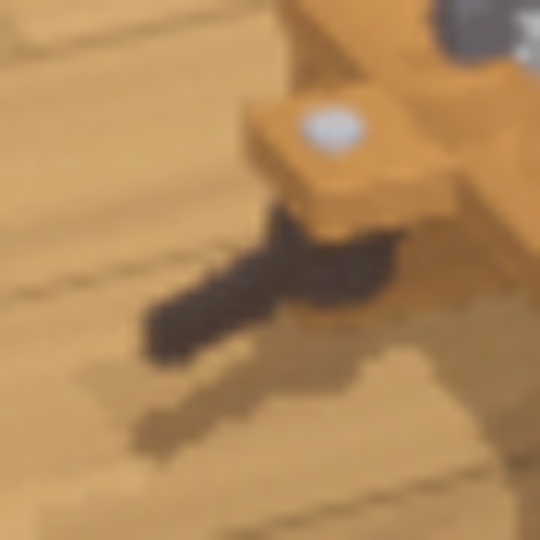

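```bash
cat >> h.py <<'E'
from scipy.spatial.transform import Rotation as Ro
def rot(s=None):
    s=s or manip.get_state();q=s["ee_rot"];return Ro.from_quat([q[1],q[2],q[3],q[0]])
def want(yaw): # tool x down, tool y along angle yaw
    x=np.array([0,0,-1.]);y=np.array([np.cos(yaw),np.sin(yaw),0]);return Ro.from_matrix(np.c_[x,y,np.cross(x,y)])
E
python3 - <<'E'
from h import *
s=manip.get_state();R=rot(s);print(R.as_matrix().round(3))
for yaw in(-.048,-.048+np.pi):
    T=want(yaw);print("turn",np.degrees((R.inv()*T).as_rotvec()))
    print(T.as_matrix().round(3))
    ax=np.array([.5587,.0296]);th=-.048
    prev=s["position"]
    for k,off,z in[(.1,.045,.46),(.1,.045,.245)]+[(k,.0225,.245) for k in(.2,.4,.6,.8,1.0,1.2,1.3,1.4)]:
        a=-np.pi/2+th+.65-k;d=np.array([np.cos(a),np.sin(a)]);n=np.array([-d[1],d[0]])
        p=np.array([*(ax+.058*d+off*n),z]);print(k,p.round(3),"dp",(T.inv().apply(p-prev)*1000).round(0));prev=p
E
```

```text
[[-0.001  0.301  0.954]
 [-0.001  0.954 -0.301]
 [-1.    -0.002 -0.   ]]
turn [7.52301190e+01 5.04564084e-02 8.58516772e-02]
[[ 0.     0.999 -0.048]
 [ 0.    -0.048 -0.999]
 [-1.     0.     0.   ]]
0.1 [0.626 0.    0.46 ] dp [-56. 479. 525.]
0.1 [0.626 0.    0.245] dp [215.   0.   0.]
0.2 [ 0.602 -0.015  0.245] dp [  0. -23.  17.]
0.4 [ 0.592 -0.023  0.245] dp [ 0. -9.  8.]
0.6 [ 0.581 -0.028  0.245] dp [  0. -11.   6.]
0.8 [ 0.569 -0.032  0.245] dp [  0. -12.   4.]
1.0 [ 0.557 -0.033  0.245] dp [  0. -12.   1.]
1.2 [ 0.545 -0.031  0.245] dp [  0. -12.  -1.]
1.3 [ 0.539 -0.029  0.245] dp [ 0. -6. -1.]
1.4 [ 0.533 -0.027  0.245] dp [ 0. -6. -2.]
turn [-1.04769838e+02 -9.21252657e-02  5.41434971e-02]
[[ 0.    -0.999  0.048]
 [ 0.     0.048  0.999]
 [-1.     0.     0.   ]]
0.1 [0.626 0.    0.46 ] dp [ -56. -479. -525.]
0.1 [0.626 0.    0.245] dp [215.   0.   0.]
0.2 [ 0.602 -0.015  0.245] dp [  0.  23. -17.]
0.4 [ 0.592 -0.023  0.245] dp [ 0.  9. -8.]
0.6 [ 0.581 -0.028  0.245] dp [ 0. 11. -6.]
0.8 [ 0.569 -0.032  0.245] dp [ 0. 12. -4.]
1.0 [ 0.557 -0.033  0.245] dp [ 0. 12. -1.]
1.2 [ 0.545 -0.031  0.245] dp [ 0. 12.  1.]
1.3 [ 0.539 -0.029  0.245] dp [0. 6. 1.]
1.4 [ 0.533 -0.027  0.245] dp [0. 6. 2.]
```

arm_command --targets '[{"dp": [-0.01,0,0],"turn": [8.5,0,0],"grip": -1},{"dp": [-0.01,0,0],"turn": [8.5,0,0],"grip": -1},{"dp": [-0.01,0,0],"turn": [8.5,0,0],"grip": -1},{"dp": [-0.01,0,0],"turn": [8.5,0,0],"grip": -1},{"dp": [-0.01,0,0],"turn": [8.5,0,0],"grip": -1},{"dp": [-0.006,0,0],"turn": [8.5,0,0],"grip": -1},{"dp": [0,0,0],"turn": [8.5,0,0],"grip": -1},{"dp": [0,0,0],"turn": [8.5,0,0],"grip": -1}]'

```text
clock: 0.9
position: [0.1731, 0.5483, 0.4605]
ee_rot: [0.518, 0.482, 0.518, -0.482]
contact_force: [0.1, -0.9, -0.4]
width: -0.0003
```

arm_command --targets '[{"dp": [0,0,0.03],"turn": [7.2,0,0],"grip": -1},{"dp": [0,0.03,0.03],"turn": [0,0,0],"grip": -1},{"dp": [0,0.03,0.03],"turn": [0,0,0],"grip": -1},{"dp": [0,0.03,0.03],"turn": [0,0,0],"grip": -1},{"dp": [0,0.03,0.03],"turn": [0,0,0],"grip": -1},{"dp": [0,0.03,0.03],"turn": [0,0,0],"grip": -1},{"dp": [0,0.03,0.03],"turn": [0,0,0],"grip": -1},{"dp": [0,0.03,0.03],"turn": [0,0,0],"grip": -1}]'

```text
clock: 1.7
position: [0.376, 0.2972, 0.4605]
ee_rot: [-0.488, -0.512, -0.488, 0.512]
contact_force: [1.0, 0.8, 0.3]
width: -0.0001
```

arm_command --targets '[{"dp": [0,0.03,0.03],"turn": [0,0,0],"grip": -1},{"dp": [0,0.03,0.03],"turn": [0,0,0],"grip": -1},{"dp": [0,0.03,0.03],"turn": [0,0,0],"grip": -1},{"dp": [0,0.03,0.03],"turn": [0,0,0],"grip": -1},{"dp": [0,0.03,0.03],"turn": [0,0,0],"grip": -1},{"dp": [0,0.03,0.03],"turn": [0,0,0],"grip": -1},{"dp": [0,0.03,0.03],"turn": [0,0,0],"grip": -1},{"dp": [0,0.03,0.03],"turn": [0,0,0],"grip": -1}]'

```text
clock: 2.5
position: [0.6045, 0.046, 0.4602]
ee_rot: [-0.488, -0.512, -0.488, 0.512]
contact_force: [0.8, 1.0, -0.2]
width: 0.0002
```

```bash
python3 - <<'E'
from h import *
s=manip.get_state();R=rot(s);T=want(-.048)
print(s["clock"],s["position"],s["qpos"],s["contact_force"],s["width"])
print(np.degrees((R.inv()*T).as_rotvec()),R.inv().apply(np.array([.626,0,.46])-s["position"]))
E
```

```text
2.5 [0.60446542 0.04604331 0.46020258] [-3.87950904e-02  2.99840018e-01  1.33470245e+00  2.78287604e-04
  1.50791402e+00  8.99636628e-03] [ 0.81020445  0.97382656 -0.23546674] 0.0001543968199426788
[ 0.0109398  -0.01546168  0.04963702] [0.0001699  0.02371058 0.0449616 ]
```

arm_command --targets '[{"dp": [0,0.015,0.025],"turn": [0,0,0],"grip": -1},{"dp": [0,0.015,0.02],"turn": [0,0,0],"grip": -1},{"dp": [0.04,0,0],"turn": [0,0,0],"grip": -1},{"dp": [0.04,0,0],"turn": [0,0,0],"grip": -1},{"dp": [0.04,0,0],"turn": [0,0,0],"grip": -1},{"dp": [0.04,0,0],"turn": [0,0,0],"grip": -1},{"dp": [0.035,0,0],"turn": [0,0,0],"grip": -1},{"dp": [0.02,0,0],"turn": [0,0,0],"grip": -1}]'

```text
clock: 3.3
position: [0.63, 0.0013, 0.2418]
ee_rot: [-0.486, -0.51, -0.49, 0.513]
contact_force: [-0.6, -0.0, -0.7]
width: -0.0
```

```bash
python3 - <<'E'
from h import *
s=manip.get_state();print(s["position"],s["contact_force"])
for n,b in(("scene",(170,250,215,305)),("top",(170,250,190,300))):
    im=manip.get_image(n)[:,:,::-1];print(proj(n,s["position"]-[0,0,.173]))
    cv2.imwrite(f"pics/{n}1.png",cv2.resize(im[b[0]:b[1],b[2]:b[3]],None,fx=5,fy=5,interpolation=cv2.INTER_CUBIC))
a=cv2.imread("pics/scene1.png");b=cv2.imread("pics/top1.png");h=max(a.shape[0],b.shape[0])
w=np.zeros((h,a.shape[1]+b.shape[1],3),np.uint8);w[:a.shape[0],:a.shape[1]]=a;w[:b.shape[0],a.shape[1]:]=b
cv2.imwrite("pics/both1.png",cv2.resize(w,(798,int(h*798/w.shape[1]))))
E
```

```text
[0.63001224 0.00132921 0.24184786] [-0.6140325  -0.04520615 -0.73366499]
[273.03605334 206.08598401]
[240.11239843 195.16198592]
```

View pics/both1.png

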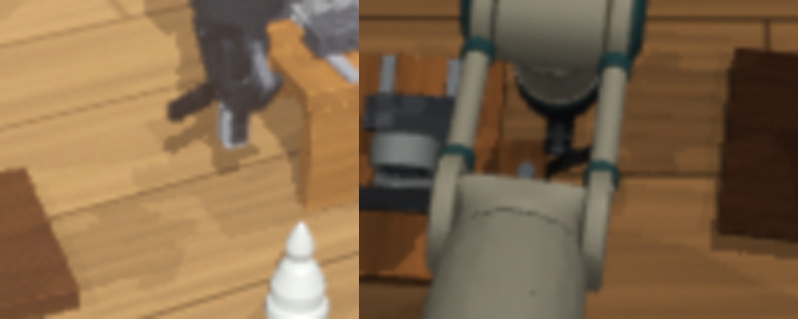

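The shut fingertips are at about (233,140) in the left half. They are on the wing's +x side, and the wing tip is at (175,110). Now I push.

arm_command --targets '[{"dp": [0,-0.014,0.008],"turn": [0,0,0],"grip": -1},{"dp": [0,-0.014,0.008],"turn": [0,0,0],"grip": -1},{"dp": [0,-0.009,0.008],"turn": [0,0,0],"grip": -1},{"dp": [0,-0.006,0.003],"turn": [0,0,0],"grip": -1},{"dp": [0,-0.006,0.003],"turn": [0,0,0],"grip": -1},{"dp": [0,-0.006,0.002],"turn": [0,0,0],"grip": -1},{"dp": [0,-0.006,0.002],"turn": [0,0,0],"grip": -1}]'

```text
clock: 4.1
position: [0.5702, -0.0298, 0.2469]
ee_rot: [0.489, 0.513, 0.487, -0.51]
contact_force: [5.1, 3.0, -0.4]
width: 0.0001
```

arm_command --targets '[{"dp": [0,-0.006,0.001],"turn": [0,0,0],"grip": -1},{"dp": [0,-0.006,0],"turn": [0,0,0],"grip": -1},{"dp": [0,-0.006,0],"turn": [0,0,0],"grip": -1},{"dp": [0,-0.006,-0.001],"turn": [0,0,0],"grip": -1},{"dp": [0,-0.004,-0.001],"turn": [0,0,0],"grip": -1}]'

```text
clock: 4.6
position: [0.5424, -0.028, 0.2469]
ee_rot: [0.49, 0.513, 0.486, -0.511]
contact_force: [4.6, -0.0, -0.8]
width: 0.0002
```

arm_command --targets '[{"dp": [0,-0.003,-0.001],"turn": [0,0,0],"grip": -1},{"dp": [0,-0.003,-0.001],"turn": [0,0,0],"grip": -1}]'

```text
clock: 4.8
position: [0.5365, -0.0258, 0.2468]
ee_rot: [0.49, 0.513, 0.486, -0.511]
contact_force: [5.4, -0.6, 0.3]
width: 0.0
```

arm_command --targets '[{"dp": [0,-0.003,-0.001],"turn": [0,0,0],"grip": -1},{"dp": [0,-0.002,-0.001],"turn": [0,0,0],"grip": -1}]'

```text
clock: 5.0
position: [0.5335, -0.0244, 0.2472]
ee_rot: [0.492, 0.513, 0.484, -0.51]
contact_force: [11.9, -3.9, -3.8]
width: -0.0003
```

Force is rising, which suggests the stop. One more small step to confirm.

arm_command --targets '[{"dp": [0,-0.002,0],"turn": [0,0,0],"grip": -1},{"dp": [0,0,0],"turn": [0,0,0],"grip": -1}]'

```text
clock: 5.2
position: [0.5328, -0.0245, 0.2474]
ee_rot: [0.493, 0.514, 0.483, -0.509]
contact_force: [13.2, -3.1, -5.8]
width: 0.0001
```

arm_command --targets '[{"dp": [0,0.012,0.01],"turn": [0,0,0],"grip": -1},{"dp": [0,0.02,0.02],"turn": [0,0,0],"grip": -1},{"dp": [-0.04,0,0.01],"turn": [0,0,0],"grip": -1},{"dp": [-0.045,0,0.02],"turn": [0,0,0],"grip": -1},{"dp": [-0.045,0,0.04],"turn": [0,0,0],"grip": 1},{"dp": [-0.045,0,0.04],"turn": [0,0,0],"grip": 1},{"dp": [-0.02,0,0.05],"turn": [0,0,0],"grip": 1},{"dp": [0,0,0.03],"turn": [0,0,0],"grip": 1}]'

```text
clock: 6.0
position: [0.5499, -0.2302, 0.4279]
ee_rot: [-0.49, -0.512, -0.486, 0.512]
contact_force: [-0.2, 0.1, -0.2]
width: 0.0581
```

```bash
python3 - <<'E'
from h import *
s=manip.get_state();print(s["position"],s["contact_force"],s["width"])
im=manip.get_image("top")[:,:,::-1];cv2.imwrite("pics/top2.png",im);t=im[165:260,150:275]
im2=manip.get_image("scene")[:,:,::-1];cv2.imwrite("pics/scene2.png",im2);u=im2[130:225,240:365]
cv2.imwrite("pics/both2.png",cv2.resize(np.vstack([t,u]),None,fx=3.1,fy=3.1,interpolation=cv2.INTER_CUBIC))
E
```

```text
[ 0.54991823 -0.23019557  0.42785702] [-0.17446831  0.13154741 -0.22556634] 0.05812604801671813
```

View pics/both2.png

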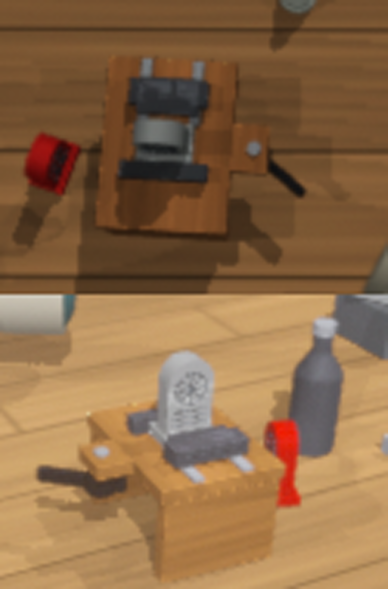

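```bash
python3 - <<'E'
from h import *
t=cv2.imread("pics/top2.png");u=cv2.imread("pics/scene2.png")
a=cv2.resize(t[190:230,185:225],(400,400),interpolation=cv2.INTER_CUBIC)
b=cv2.resize(u[143:193,285:325],(400,500),interpolation=cv2.INTER_CUBIC)
w=np.zeros((500,800,3),np.uint8);w[:400,:400]=a;w[:,400:]=b
for i in range(0,800,50): cv2.line(w,(i,0),(i,4),(0,255,0),1)
for i in range(0,500,50): cv2.line(w,(0,i),(4,i),(0,255,0),1)
cv2.imwrite("pics/st.png",w)
E
```

```text
(no output)
```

View pics/st.png

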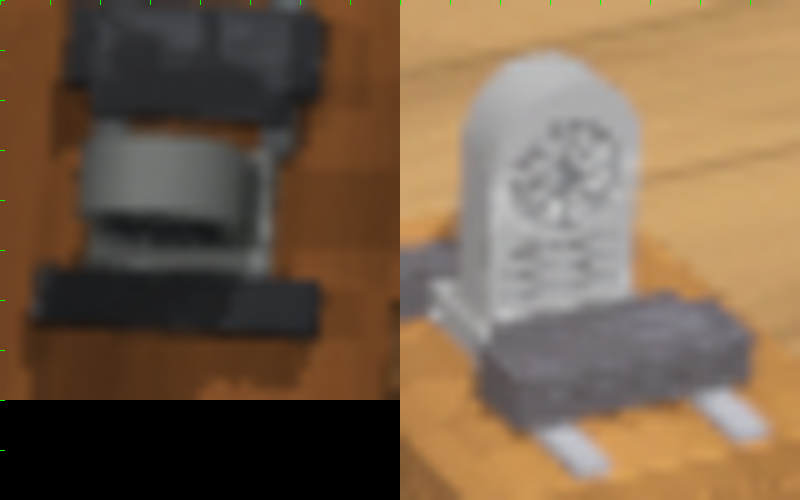

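```bash
python3 - <<'E'
from h import *
f=lambda p:(np.array(p)+.5)/10-.5+np.array([185,190])
a,b=ray("top",f((165,133)),.22),ray("top",f((165,213)),.22);c=(a+b)/2;print(a,b,c)
print("foot y ends",ray("top",f((92,240)),.134),ray("top",f((272,240)),.134))
print("slab y ends",ray("top",f((80,180)),.192),ray("top",f((243,190)),.192))
# scene: top apex front/back
g=lambda p:(np.array(p)+.5)/10-.5+np.array([285,143])
print("scene apex",ray("scene",g((148,50)),.22), "slab sides front z~.17", ray("scene",g((90,250)),.165),ray("scene",g((232,210)),.165))
s=manip.get_state();R=rot(s);print(np.degrees((R.inv()*want(-.048)).as_rotvec()))
tgt=np.array([.5635,.1295,.405]);print(s["position"],R.inv().apply(tgt-s["position"]))
E
```

```text
[0.57664281 0.1281961  0.22      ] [0.54973723 0.12751657 0.22      ] [0.56319002 0.12785633 0.22      ]
foot y ends [0.55200392 0.16279164 0.134     ] [0.55222506 0.0994105  0.134     ]
slab y ends [0.56482222 0.15982296 0.192     ] [0.56159481 0.10446402 0.192     ]
scene apex [0.5472164  0.14253097 0.22      ] slab sides front z~.17 [0.57694384 0.10534393 0.165     ] [0.57152769 0.16531188 0.165     ]
[-0.22918633  0.16845926  0.09345836]
[ 0.54948982 -0.23122496  0.42438046] [ 0.01832561 -0.00472738 -0.36102106]
```

arm_command --targets '[{"dp": [-0.035,0,-0.02],"turn": [-0.2,0.2,0],"grip": 1},{"dp": [0,0,-0.045],"turn": [0,0,0],"grip": 1},{"dp": [0,0,-0.05],"turn": [0,0,0],"grip": 1},{"dp": [0,0,-0.05],"turn": [0,0,0],"grip": 1},{"dp": [0,0,-0.05],"turn": [0,0,0],"grip": 1},{"dp": [0,0,-0.05],"turn": [0,0,0],"grip": 1},{"dp": [0,-0.004,-0.05],"turn": [0,0,0],"grip": 1},{"dp": [0,0,-0.045],"turn": [0,0,0],"grip": 1}]'

```text
clock: 6.9
position: [0.5608, 0.135, 0.4597]
ee_rot: [-0.488, -0.51, -0.491, 0.511]
contact_force: [-0.1, -0.9, 0.2]
width: 0.0857
```

arm_command --targets '[{"dp": [0,0,0],"turn": [0,0,0],"grip": 1}]'

```text
clock: 7.0
position: [0.5611, 0.1378, 0.4595]
ee_rot: [0.488, 0.51, 0.493, -0.509]
contact_force: [0.6, -0.4, -0.6]
width: 0.0855
```

```bash
python3 - <<'E'
from h import *
s=manip.get_state();R=rot(s);print(np.degrees((R.inv()*want(-.048)).as_rotvec()))
tgt=np.array([.5635,.1295,.338]);print(s["position"],s["width"],R.inv().apply(tgt-s["position"]))
E
```

```text
[ 0.63287062 -0.33099082  0.20416731]
[0.56107815 0.13776645 0.45946071] 0.0855494848347888 [0.12140092 0.00315443 0.0088752 ]
```

arm_command --targets '[{"dp": [0.02,0.003,0.008],"turn": [0.6,-0.2,0.1],"grip": 1},{"dp": [0.025,0,0],"turn": [0,0,0],"grip": 1},{"dp": [0.025,0,0],"turn": [0,0,0],"grip": 1},{"dp": [0.025,0,0],"turn": [0,0,0],"grip": 1},{"dp": [0.016,0,0],"turn": [0,0,0],"grip": 1},{"dp": [0.01,0,0],"turn": [0,0,0],"grip": 1},{"dp": [0,0,0],"turn": [0,0,0],"grip": 1}]'

```text
clock: 7.7
position: [0.5644, 0.124, 0.3375]
ee_rot: [-0.486, -0.512, -0.487, 0.514]
contact_force: [-0.4, -0.1, 0.1]
width: 0.0852
```

```bash
python3 - <<'E'
from h import *
s=manip.get_state();R=rot(s);print(np.degrees((R.inv()*want(-.048)).as_rotvec()))
tgt=np.array([.5635,.1295,.338]);print(s["position"],s["width"],R.inv().apply(tgt-s["position"]))
im=manip.get_image("scene")[120:220,240:365,::-1];cv2.imwrite("pics/g.png",cv2.resize(im,None,fx=5,fy=5,interpolation=cv2.INTER_CUBIC))
E
```

```text
[-0.38053846  0.06686325  0.16189234]
[0.56443672 0.12399967 0.33751894] 0.08517397997110052 [-0.00048397 -0.00123708 -0.00544039]
```

View pics/g.png

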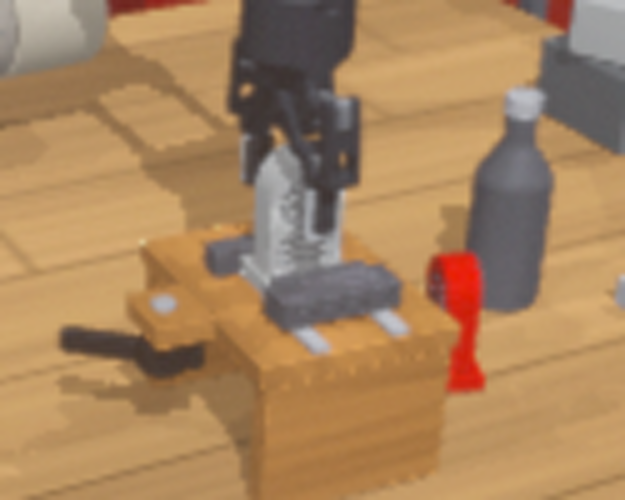

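The fingers straddle the slab. The front one is at (330,200), above the jaw. I'll centre and close.

arm_command --targets '[{"dp": [0,-0.001,-0.005],"turn": [-0.4,0,0.1],"grip": 1},{"dp": [0,0,0],"turn": [0,0,0],"grip": -1},{"dp": [0,0,0],"turn": [0,0,0],"grip": -1},{"dp": [0,0,0],"turn": [0,0,0],"grip": -1},{"dp": [0,0,0],"turn": [0,0,0],"grip": -1},{"dp": [0,0,0],"turn": [0,0,0],"grip": -1},{"dp": [0,0,0],"turn": [0,0,0],"grip": -1},{"dp": [0,0,0],"turn": [0,0,0],"grip": -1}]' --grip_force 60

```text
clock: 8.55
position: [0.5643, 0.1297, 0.3395]
ee_rot: [0.489, 0.513, 0.487, -0.511]
contact_force: [-2.8, 0.6, 3.8]
width: 0.0252
```

arm_command --targets '[{"dp": [-0.005,0,0],"turn": [0,0,0],"grip": -1},{"dp": [-0.01,0,0],"turn": [0,0,0],"grip": -1},{"dp": [-0.015,0,0],"turn": [0,0,0],"grip": -1},{"dp": [-0.02,0,0],"turn": [0,0,0],"grip": -1},{"dp": [-0.02,0,0],"turn": [0,0,0],"grip": -1},{"dp": [-0.02,0,0],"turn": [0,0,0],"grip": -1}]'

```text
clock: 9.15
position: [0.5643, 0.1295, 0.4299]
ee_rot: [0.489, 0.513, 0.487, -0.511]
contact_force: [0.1, 0.5, -4.0]
width: 0.0254
```

```bash
python3 - <<'E'
from h import *
s=manip.get_state();R=rot(s);print(np.degrees((R.inv()*want(-.048)).as_rotvec()))
tgt=np.array([.591,-.246,.42]);print(s["position"],s["width"],s["contact_force"],R.inv().apply(tgt-s["position"]))
im=manip.get_image("scene")[100:220,240:365,::-1];cv2.imwrite("pics/g2.png",cv2.resize(im,None,fx=5,fy=5,interpolation=cv2.INTER_CUBIC))
E
```

```text
[ 0.02196219  0.01388751 -0.19055757]
[0.56427241 0.12946025 0.4299308 ] 0.025413214642523146 [ 0.11035793  0.48523555 -4.0418327 ] [0.0101698  0.04453529 0.37376004]
```

View pics/g2.png

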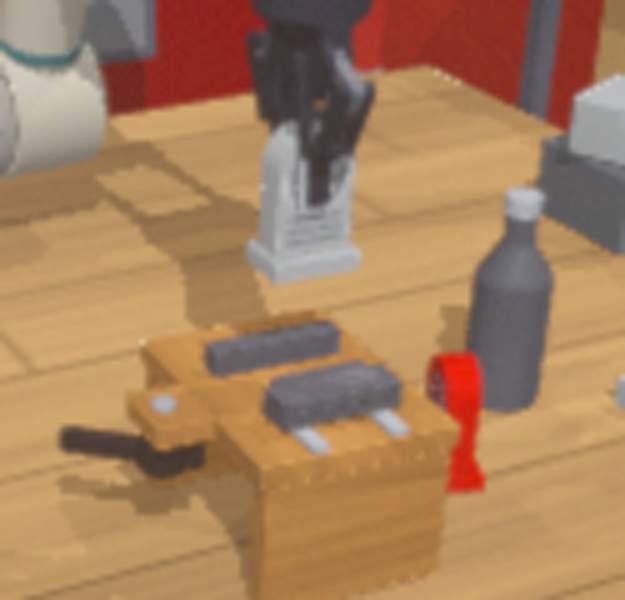

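The stone hangs upright in the grip, clear of the jaw and fence, and the knob is still open. Carrying it to the board.

arm_command --targets '[{"dp": [0,0.002,0.02],"turn": [0,0,0],"grip": -1},{"dp": [0,0.004,0.035],"turn": [0,0,0],"grip": -1},{"dp": [0,0.005,0.045],"turn": [0,0,0],"grip": -1},{"dp": [0,0.006,0.045],"turn": [0,0,0],"grip": -1},{"dp": [0,0.006,0.045],"turn": [0,0,0],"grip": -1},{"dp": [0,0.006,0.045],"turn": [0,0,0],"grip": -1},{"dp": [0,0.006,0.045],"turn": [0,0,0],"grip": -1},{"dp": [0,0.005,0.04],"turn": [0,0,0],"grip": -1}]'

```text
clock: 10.0
position: [0.5889, -0.1944, 0.4286]
ee_rot: [0.489, 0.513, 0.487, -0.511]
contact_force: [1.7, 0.3, -3.9]
width: 0.0255
```

arm_command --targets '[{"dp": [0,0.004,0.03],"turn": [0,0,0],"grip": -1},{"dp": [0,0,0.018],"turn": [0,0,0],"grip": -1},{"dp": [0.02,0,0.006],"turn": [0,0,0],"grip": -1},{"dp": [0.03,0,0],"turn": [0,0,0],"grip": -1},{"dp": [0.03,0,0],"turn": [0,0,0],"grip": -1},{"dp": [0.03,0,0],"turn": [0,0,0],"grip": -1},{"dp": [0.02,0,0],"turn": [0,0,0],"grip": -1},{"dp": [0.01,0,0],"turn": [0,0,0],"grip": -1}]'

```text
clock: 10.8
position: [0.5901, -0.245, 0.2866]
ee_rot: [0.487, 0.512, 0.489, -0.511]
contact_force: [-0.5, 0.0, -4.0]
width: 0.025
```

```bash
python3 - <<'E'
from h import *
s=manip.get_state();R=rot(s);print(R.as_matrix()[:,0])
print(s["position"],s["width"],s["contact_force"],s["position"][2]-.2395)
im=manip.get_image("scene")[150:280,140:290,::-1];cv2.imwrite("pics/p.png",cv2.resize(im,None,fx=4,fy=4,interpolation=cv2.INTER_CUBIC))
E
```

```text
[-7.53063352e-04  2.76490350e-03 -9.99995894e-01]
[ 0.59010669 -0.24503151  0.2866184 ] 0.025016022882264597 [-0.53520606  0.03328672 -3.99142449] 0.047118397894678976
```

View pics/p.png

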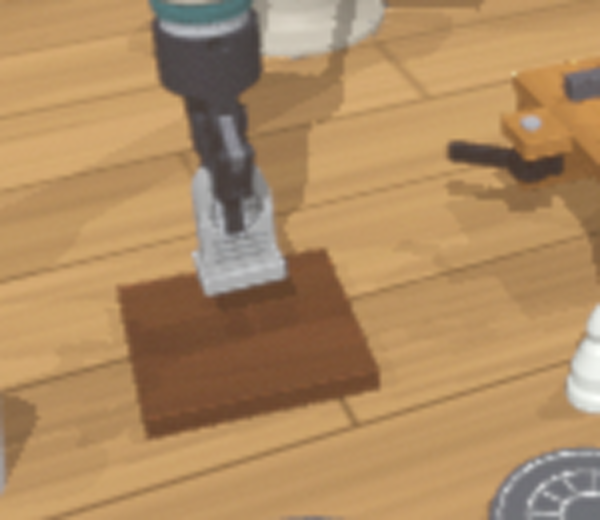

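The stone is upright about 45 mm over the board. I'll lower it gently, watching the force.

arm_command --targets '[{"dp": [0.01,0,0],"turn": [0,0,0],"grip": -1},{"dp": [0.01,0,0],"turn": [0,0,0],"grip": -1},{"dp": [0.008,0,0],"turn": [0,0,0],"grip": -1},{"dp": [0.006,0,0],"turn": [0,0,0],"grip": -1},{"dp": [0.004,0,0],"turn": [0,0,0],"grip": -1},{"dp": [0.003,0,0],"turn": [0,0,0],"grip": -1},{"dp": [0.002,0,0],"turn": [0,0,0],"grip": -1},{"dp": [0,0,0],"turn": [0,0,0],"grip": -1}]'

```text
clock: 11.65
position: [0.591, -0.2461, 0.2462]
ee_rot: [0.489, 0.513, 0.487, -0.511]
contact_force: [-0.2, 0.3, -3.5]
width: 0.0253
```

arm_command --targets '[{"dp": [0.002,0,0],"turn": [0,0,0],"grip": -1},{"dp": [0,0,0],"turn": [0,0,0],"grip": -1}]'

```text
clock: 11.85
position: [0.591, -0.2461, 0.2443]
ee_rot: [0.489, 0.513, 0.487, -0.511]
contact_force: [0.3, -0.4, -3.9]
width: 0.0252
```

arm_command --targets '[{"dp": [0.002,0,0],"turn": [0,0,0],"grip": -1},{"dp": [0,0,0],"turn": [0,0,0],"grip": -1}]'

```text
clock: 12.05
position: [0.591, -0.2461, 0.2421]
ee_rot: [0.489, 0.513, 0.487, -0.511]
contact_force: [0.0, -0.0, -4.3]
width: 0.0254
```

arm_command --targets '[{"dp": [0.001,0,0],"turn": [0,0,0],"grip": -1},{"dp": [0.001,0,0],"turn": [0,0,0],"grip": -1},{"dp": [0,0,0],"turn": [0,0,0],"grip": -1}]'

```text
clock: 12.35
position: [0.591, -0.2461, 0.2401]
ee_rot: [0.489, 0.513, 0.487, -0.511]
contact_force: [-0.4, -0.4, -4.8]
width: 0.0257
```

arm_command --targets '[{"dp": [0.001,0,0],"turn": [0,0,0],"grip": -1},{"dp": [0,0,0],"turn": [0,0,0],"grip": -1}]'

```text
clock: 12.55
position: [0.5911, -0.2461, 0.2395]
ee_rot: [0.489, 0.513, 0.487, -0.511]
contact_force: [-0.3, 0.5, -2.3]
width: 0.0254
```

arm_command --targets '[{"dp": [0.001,0,0],"turn": [0,0,0],"grip": -1},{"dp": [0,0,0],"turn": [0,0,0],"grip": -1}]'

```text
clock: 12.75
position: [0.591, -0.246, 0.2394]
ee_rot: [0.489, 0.513, 0.487, -0.511]
contact_force: [-1.9, 1.3, 3.5]
width: 0.0254
```

Contact made: the weight has come off and a light upward force shows. Releasing.

arm_command --targets '[{"dp": [0,0,0],"turn": [0,0,0],"grip": -1},{"dp": [0,0,0],"turn": [0,0,0],"grip": -0.35},{"dp": [0,0,0],"turn": [0,0,0],"grip": -0.2},{"dp": [0,0,0],"turn": [0,0,0],"grip": 0.2},{"dp": [0,0,0],"turn": [0,0,0],"grip": 0.6},{"dp": [0,0,0],"turn": [0,0,0],"grip": 0.6},{"dp": [0,0,0],"turn": [0,0,0],"grip": 0.6},{"dp": [0,0,0],"turn": [0,0,0],"grip": 0.6}]' --grip_force 20

```text
clock: 13.55
position: [0.5911, -0.2461, 0.2382]
ee_rot: [0.489, 0.513, 0.487, -0.511]
contact_force: [0.2, -0.3, -0.0]
width: 0.0683
```

arm_command --targets '[{"dp": [-0.01,0,0],"turn": [0,0,0],"grip": 0.6},{"dp": [-0.02,0,0],"turn": [0,0,0],"grip": 0.6},{"dp": [-0.03,0,0],"turn": [0,0,0],"grip": 0.6},{"dp": [-0.04,0,0],"turn": [0,0,0],"grip": 0.6},{"dp": [-0.04,0,0],"turn": [0,0,0],"grip": 0.6},{"dp": [-0.04,0,0],"turn": [0,0,0],"grip": 0.6},{"dp": [-0.02,0,0],"turn": [0,0,0],"grip": 0.6},{"dp": [0,0,0],"turn": [0,0,0],"grip": 0.6}]'

```text
clock: 14.35
position: [0.5906, -0.2462, 0.4435]
ee_rot: [0.492, 0.514, 0.484, -0.51]
contact_force: [-0.2, 0.1, 0.1]
width: 0.0684
```

```bash
python3 - <<'E'
from h import *
s=manip.get_state();print(s["clock"],s["position"],s["width"],s["contact_force"])
im=manip.get_image("scene")[:,:,::-1];cv2.imwrite("pics/e.png",cv2.resize(im[120:300,90:370],None,fx=2.8,fy=2.8,interpolation=cv2.INTER_CUBIC))
f=lambda p:(np.array(p)+.5)
for q in [(.591,-.246,.12),(.591,-.246,.02)]: print((proj("scene",q)-[90,120])*2.8)
E
```

```text
14.35 [ 0.59060557 -0.24618418  0.44350269] 0.0683935803416194 [-0.22652712  0.06114903  0.0766651 ]
[296.64074439 237.52422667]
[305.2162432  310.55530234]
```

View pics/e.png

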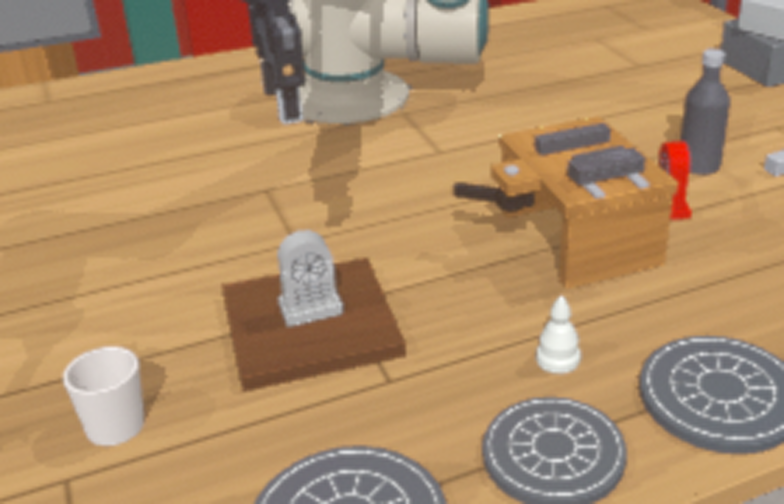

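The stone stands upright near the middle of the board at (310,280). The knob wing is still open at (480,192), the flask, figurine and cup haven't been disturbed, and the gripper is clear. Handing in.

```bash
python3 -c "
from rig import manip
print(manip.sign_off(), manip.get_state()['contact_force'])"
```

```text
the job is handed in; nothing more can be done
the job is handed in; nothing more can be done
```

The stone is standing upright on the display board and the knob is left open. I handed the job in after about 14.4 s of the 53 s allowed; the hand-in reports no verdict.

- **Knob:** I pushed the wing clockwise with the shut fingers. It took about 5 N until the force rose to about 13 N and the wing stopped moving, near the expected 1.3 rad. The stone was still standing in the clamp at that point.
- **Stone:** I gripped it by its broad faces with 60 N and lifted it straight out. I lowered it onto the board in 1–2 mm steps until light contact showed, then released it.
- **Last checks:** The final picture shows the stone upright, set down at about (0.591, -0.246); I measured the board's centre at (0.593, -0.246). The wing is in the open position, and the gripper is about 200 mm above where it let go, with no contact force. The flask, figurine, cup and red look-alike look unmoved by eye; I did not re-measure them.
- **One disagreement:** At the start the wing looked about 0.2 rad away from the clamped angle. This may have been image resolution, and it made no difference to the job.

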